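# Nip the joint of a fresh book in the bench press

### The arm

A 6-joint arm with a two-finger parallel gripper is mounted at the origin on the work surface. World frame = base frame: x ahead of the robot, y to its left, z up, the work surface at z = 0. Lengths are in m, angles in rad, forces in N, time in s.
With the tool pointing down it reaches from about 0.275 to 0.975 m from the base axis. Payload 8.4 kg.
Tool frame: the origin (TCP) lies at the very end of the fingers, on their centre line; the grasp point (between the pads) lies 19 mm behind it; x points along the fingers, y is the direction in which the jaws open and shut, and the axes are right-handed (so a half turn about x gives the same grasp; the last joint's range is limited). The gripper opens to 92 mm and grips with 3 to 60 N. Pads are 20 mm wide; open, the fingers measure 128 mm over their backs; the gripper's body (75 mm by 189 mm) begins 69 mm behind the grasp point.
Start: joints at [-0.002, 0.353, 1.633, -0, 1.155, -0.002], TCP at [0.625, -0, 0.215] pointing down, gripper open.
Joint ranges: [-2.63, 2.63], [-0.92, 2.1], [0.06, 2.66], [-1.3, 4.44], [0, 2.69], [-3.02, 3.02]. Speed limits (rad/s): [2.22, 2.22, 2.79, 3.14, 3.14, 3.14].

### API

Orientations are given as a rotation vector (axis times angle).
In Python, from rig import env gives the robot as it stands.
- The arm moves only by the tool servo_tool, never from a script. Its argument "rows" is a list that holds one entry, the list of rows, each a list of 4 numbers: the shift along the tool's x, y, z in mm, then the turn about the tool's x in rad. In form: [[[x, y, z, spin], ...]]. A call has 1 to 5 rows; each row shifts and turns the commanded pose from where the row before left it, along the tool's axes as they then stand; what a row does not reach is not made up. A row lasts 1/12 s, in which the tool goes at most 41.7 mm and 7.16 degrees, less where a joint would pass 70% of its speed; a pose out of reach is approached as far as the arm can. A call is refused whole if a number of a shift passes 41.7 or a number of a turn 0.125, either way. A call with a gripper value outside its range is refused whole. "fingers" is the opening, from 0 (shut) to 1 (fully open), set as the call begins (left out, the last holds). The fingers move at their own pace and stop on an object; "newtons" is the grip in N (left out, the last holds). Time passes only in rows, so rows that do not move let the fingers close. It gives the time, the measured TCP pose, the force and the opening at its end, in the units of the state.
- env.get_obs(): the state, without advancing time (a new reading comes with each control period).
- env.camera(name): name is "scene" or "side" or "wrist"; returns the picture (480x640x3 uint8, blue, green, red); there is no depth.
- env.camera_info(name): a dict with "vertical_fov" (degrees; the focal length in pixels is half the picture's height over the tangent of half this angle, whatever the lens; pixels are square), "cx", "cy" (the principal point, pixels), "extrinsics" (4x4, takes a point from camera to world coordinates); the wrist camera has in their place "T_tool_cam" (4x4, takes a point from camera to tool coordinates, whose origin is the TCP and whose axes are the tool frame's). Camera axes: x right, y up, looking along -z (the intrinsics and any distortion apply to the point x, -y, -z); pixel columns grow to the right and rows downward; lengths in m; the calibration is good to about 2 mm. A picture is of the moment at which its call begins: read the wrist's pose just before it. camera_info takes no time and is no camera call.
- env.close_job(): hands the job in, once; it reports no verdict.
The state is a dict: "time": time; "joint_pos": joint angles; "joint_vel": joint speeds; "joint_torque": joint torques, N m; "tcp_pos": TCP position; "tool_rot": TCP orientation; "force": force on the tool from outside, world axes, zero at the start; "wrist_torque": the same for the moment, N m; "gripper_width": finger opening in m.
Only numpy, scipy, OpenCV 4.12 (cv2) and the standard library are available. Lean on these libraries where they do the work, as an engineer would, in place of code of your own. Each camera call takes 0.05 s, during which the arm holds its last target. There are 200 camera calls.

### The job

Slide the navy book in the small bench press gently home, so that its spine lies square and flush against the press's back fence. Then turn the press's knob clockwise to bring the bar down on the book, and stop at the first slip of the knob's clutch: it must have slipped visibly, but by no more than an eighth of a turn. Let go, leaving the book home and nipped, and disturb nothing else on the table.

Things in the scene. Friction and masses are not known exactly. Their poses are not given: they have to be found in the camera images.
- press: Fixed bench press for a book's hinge: cast base 150 x 270 mm, steel bed 30 mm above the table, from 100 mm before to 50 mm behind the knob's axis; columns 18 mm thick at y +/-118 mm carry a crosshead (44 mm in x, 272 in y, 95 to 120 mm up; nuts on it to 129). Origin: on the table below the knob's axis. x points from the open front, where the book goes in, to the back fence; z up.
- fence (a point): Front face of the press's upright back fence (steel, 214 mm wide, 26 mm high): the middle of its foot on the bed, 28 mm behind the knob's axis. Axes as the press.
- bar: Steel nipping bar under the crosshead, 42 mm (x) x 205 mm (y) x 20 mm, guided straight up and down. Origin: middle of its underside. A full turn of the knob clockwise (seen from above) lowers it 10 mm; the screw holds when let go. At the start it hangs about 28.5 to 29.5 mm above the bed, 2 to 5.5 mm over the book.
- collar: Steel collar of the screw under the knob, 34 mm across, 10 mm high, index line along its own x, origin on the axis at its underside, 128 mm up. The knob drives it through a slip clutch. Bar free: both turn together against 0.24 N m of drag, either way. Bar on the book: torque climbs within 0.2 rad to 0.40 N m, where the clutch slips and collar and bar stay; loosening then takes only 0.08.
- knob: Round black ribbed knob on top of the press, 41 mm across, 34 mm high, 140 to 174 mm above the table; it turns about the vertical and stays at that height. Origin: on its axis, at its underside. White index line along its own x; at the start in line with the collar's: the angle between the two lines is the slip. The bar meets the book after 1.3 to 3.5 rad, so it takes two or three grips.
- book: The navy hardcover to be nipped, lying on the bed of the press, spine towards the fence, pulled out 17 to 38 mm and a few degrees askew: 120 mm from fore edge to spine, 180 mm along the spine, 24 to 26.5 mm thick (differs from book to book, not measured), 0.3 to 0.6 kg, stiff boards. Origin: middle of its underside. x points from the fore edge to the spine, z up.
- spine (a point): Middle of the book's spine, at its underside, 60 mm from the book's origin. Home means this point at the fence's face.
- fore_edge (a point): Middle of the book's fore edge (the open edge towards the robot), at its underside; the boards' edges, 24 mm apart, are pushed here.
- folder: Bystander: bone folder, flat ivory strip 140 x 22 x 5 mm, on the table to the right of the press.
- brush: Bystander: glue brush lying to the left of the press, 190 mm long, 15 mm high.
- jar: Bystander: jar 62 mm across, 75 mm high, behind the press on the left.
- scissors: Bystander: scissors lying in front of the press on the right, 200 mm long, 8 mm high.
- brick: Bystander: red-brown brick weight 200 x 95 x 52 mm in front of the press on the left.
Mind the look-alikes: they are no part of the job. What is shaped like the book but red is not meant.

How it is judged:
On the way, in this order (a step that is already met when the one before it is completed fails the run):
1. the book is home: spine within 2 mm of the fence and square to it within 2 degrees (x of spine in the frame of fence above -0.002 m and angle between the x axis of book and the x axis of fence, either way round below 0.035 rad), for 0.2 s.
2. the bar nips the book with more than 60 N and the clutch has slipped by at least 3 degrees (contact force between bar and book above 60 N and angle between the x axis of knob and the x axis of collar, either way round above 0.05 rad), for 0.2 s.
At the end, for the whole second after the job is handed in: The book's spine lies within 2 mm of the fence and square within 2 degrees, at rest; the bar bears on it with more than 60 N; the knob's clutch has slipped between 3 and 45 degrees (0.05 to 0.8 rad between knob and collar lines) (all of step 1 and all of step 2 and angle between the x axis of knob and the x axis of collar, either way round below 0.8 rad and linear speed of book below 0.01 m/s); the robot touches nothing.
It fails at once if the knob is turned more than an eighth of a turn (0.8 rad) on its slipping clutch (angle between the x axis of knob and the x axis of collar, either way round above 0.8 rad).
It fails at once if the fingers press the book with more than 25 N (contact force between the fingers and book above 25 N).
It fails at once if a bystander is moved by more than 20 mm (distance of any of folder, brush, jar, scissors, brick from where it was at the start of the episode above 0.02 m).
It also fails if it takes over 67 s, if anything falls off the work surface, if the arm or the gripper's body presses on something with over 40 N, if the wrist force passes 120 N, or if a joint passes its speed limit or range.

## Working session

There is one attempt and no reset: what is moved stays moved. The work goes in short steps, Python scripts to look and compute and a tool call to move; the robot and the scene stay as the last step left them, time stands still between calls to the robot, and variables do not carry over. Pictures are saved under pics/ and viewed, about 8 in all and at most 12, crops included, and the job is handed in when it is done.

Besides the shell and the picture viewer there is one more tool, called after "Call:" in YAML: its name, and indented under it one key for each argument. servo_tool: Moves the arm, as the interface text tells. Its arguments: {"type":"object","properties":{"rows":{"type":"array","items":{"type":"array","items":{"type":"array","items":{"type":"number"}}}},"fingers":{"type":"number"},"newtons":{"type":"number"}},"required":["rows"]}

```bash
ls; mkdir -p pics
cat > h.py <<'E'
import numpy as np, cv2
from scipy.spatial.transform import Rotation as R
from rig import env
def info(n):
    c=env.camera_info(n); f=240/np.tan(np.radians(c['vertical_fov'])/2)
    if 'extrinsics' in c: T=np.array(c['extrinsics'])
    else:
        o=env.get_obs(); W=np.eye(4); W[:3,:3]=R.from_rotvec(o['tool_rot']).as_matrix(); W[:3,3]=o['tcp_pos']; T=W@np.array(c['T_tool_cam'])
    return f,c['cx'],c['cy'],T
def ray(I,u,v,z):
    f,cx,cy,T=I; d=T[:3,:3]@np.array([(u-cx)/f,-(v-cy)/f,-1]); o=T[:3,3]
    return o+d*(z-o[2])/d[2]
def proj(I,P):
    f,cx,cy,T=I; p=np.linalg.inv(T)@np.append(P,1); return cx-f*p[0]/p[2], cy+f*p[1]/p[2]
E
python3 - <<'E'
from h import *
for n in('scene','side','wrist'):
    print(n,env.camera_info(n)); I=info(n); im=env.camera(n); cv2.imwrite(f'pics/{n}0.png',im)
print(env.get_obs())
a=[cv2.imread(f'pics/{n}0.png') for n in('scene','side')]
E
```

```text
pics
scene {'vertical_fov': 51.494631016007084, 'cx': 314.4826025123387, 'cy': 242.18833565907937, 'extrinsics': array([[-0.28605932, -0.77114952,  0.56876927,  1.19482987],
       [ 0.95808602, -0.22056319,  0.18281972,  0.1675561 ],
       [-0.01553177,  0.59722717,  0.80192174,  1.01456803],
       [ 0.        ,  0.        ,  0.        ,  1.        ]])}
side {'vertical_fov': 49.29686985638522, 'cx': 320.48523580343436, 'cy': 240.3249531974162, 'extrinsics': array([[ 0.90660982,  0.28877241, -0.30768348,  0.16132202],
       [-0.42167369,  0.64731493, -0.63496038, -0.81085496],
       [ 0.01580907,  0.70540334,  0.7086298 ,  0.96229795],
       [ 0.        ,  0.        ,  0.        ,  1.        ]])}
wrist {'vertical_fov': 64.6273237715949, 'cx': 319.4447620642614, 'cy': 238.14457301488898, 'T_tool_cam': array([[ 7.62331033e-04,  2.64321143e-01, -9.64434421e-01,
        -1.70432454e-01],
       [ 9.99999478e-01, -8.57309979e-04,  5.55481504e-04,
        -1.08936871e-03],
       [-6.79993747e-04, -9.64434341e-01, -2.64321658e-01,
        -7.43572068e-02],
       [ 0.00000000e+00,  0.00000000e+00,  0.00000000e+00,
         1.00000000e+00]])}
{'time': 0.15, 'joint_pos': array([-2.42659956e-03,  3.53494603e-01,  1.63394882e+00, -2.39237886e-05,
        1.15519994e+00, -2.40028349e-03]), 'joint_vel': array([ 0.00058375, -0.00282393, -0.00202821,  0.00033316, -0.00122734,
        0.00176979]), 'joint_torque': array([-8.47799656e-04, -5.94210899e+01, -3.34467816e+01,  6.96930941e-02,
        2.04021111e-02, -8.35750166e-05]), 'tcp_pos': array([ 6.24626498e-01, -2.35832161e-05,  2.14038883e-01]), 'tool_rot': array([ 1.2087006 ,  1.2099512 , -1.20999472]), 'force': array([-0.40500699, -0.28792172, -0.79842897]), 'wrist_torque': array([-0.01992451, -0.01457722,  0.00833211]), 'gripper_width': 0.09196277092857569}
```

View pics/scene0.png

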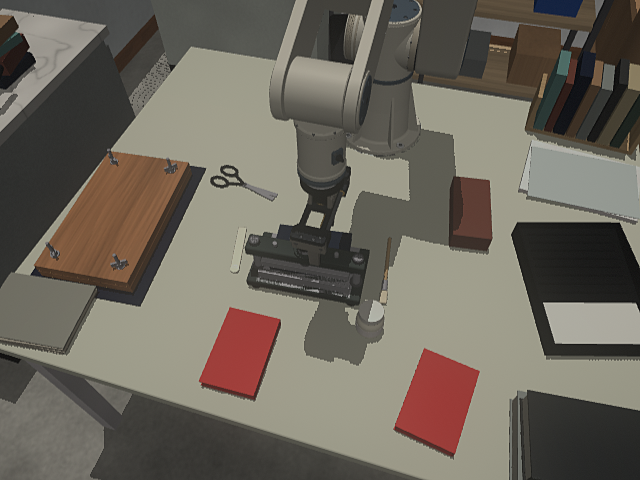

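View pics/side0.png

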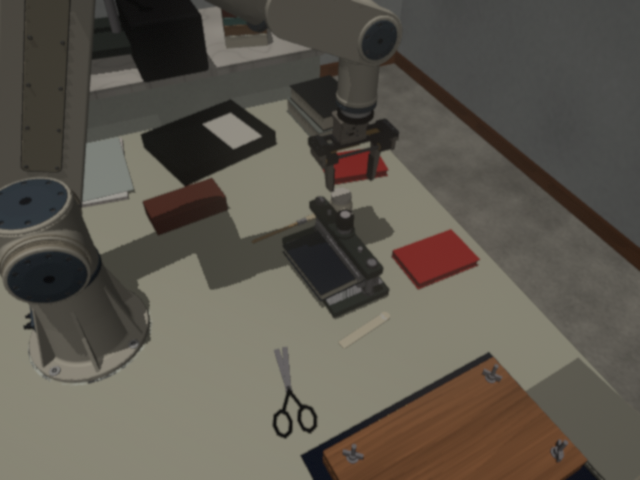

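View pics/wrist0.png

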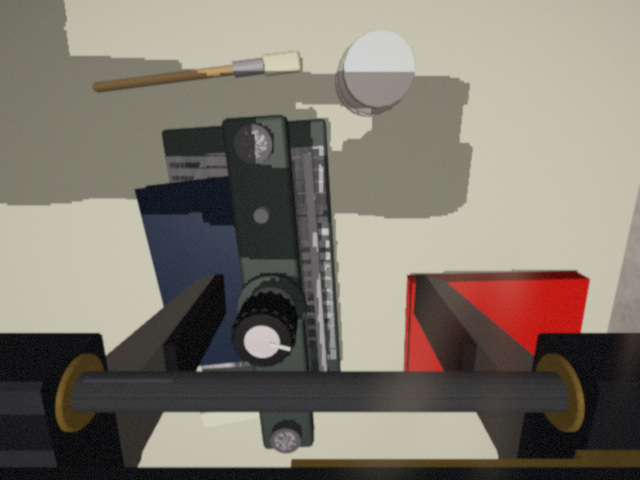

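Run:
```python
from h import *
I=info('wrist'); print(R.from_rotvec(env.get_obs()['tool_rot']).as_matrix().round(3))
for n,u,v,z in [('nutL',253,143,.129),('nutR',286,440,.129),('knobtop',264,340,.174),('idx',290,349,.174),('bookc',137,190,.055),('foreedge',168,310,.055),('bookfar',232,177,.055),('xhead TL',224,119,.12),('xheadTR',287,117,.12),('xheadBR',313,443,.12),('xheadBL',264,447,.12),('base fence corner',326,120,.03)]:
    print(n,ray(I,u,v,z).round(4))
im=cv2.imread('pics/wrist0.png')[100:470,120:360]; im=cv2.convertScaleAbs(im,alpha=1.8,beta=20)
s=cv2.imread('pics/side0.png')[185:320,265:400]; s=cv2.convertScaleAbs(s,alpha=1.8,beta=20)
s2=cv2.imread('pics/scene0.png')[215:310,235:375]
o=np.hstack([cv2.resize(im,(389,600)),np.vstack([cv2.resize(s,(400,330)),cv2.resize(s2,(400,270))])])
cv2.imwrite('pics/c1.png',o)
```

```text
[[-0.001  1.    -0.   ]
 [-0.    -0.    -1.   ]
 [-1.    -0.001  0.   ]]
nutL [0.5798 0.0687 0.129 ]
nutR [ 0.5961 -0.1668  0.129 ]
knobtop [ 0.589 -0.049  0.174]
idx [ 0.605  -0.0552  0.174 ]
bookc [0.4643 0.0273 0.055 ]
foreedge [ 0.4793 -0.0869  0.055 ]
bookfar [0.5477 0.0386 0.055 ]
xhead TL [0.5597 0.084  0.12  ]
xheadTR [0.6017 0.0853 0.12  ]
xheadBR [ 0.6179 -0.1783  0.12  ]
xheadBL [ 0.5762 -0.1826  0.12  ]
base fence corner [0.6289 0.0865 0.03  ]
```

View pics/c1.png

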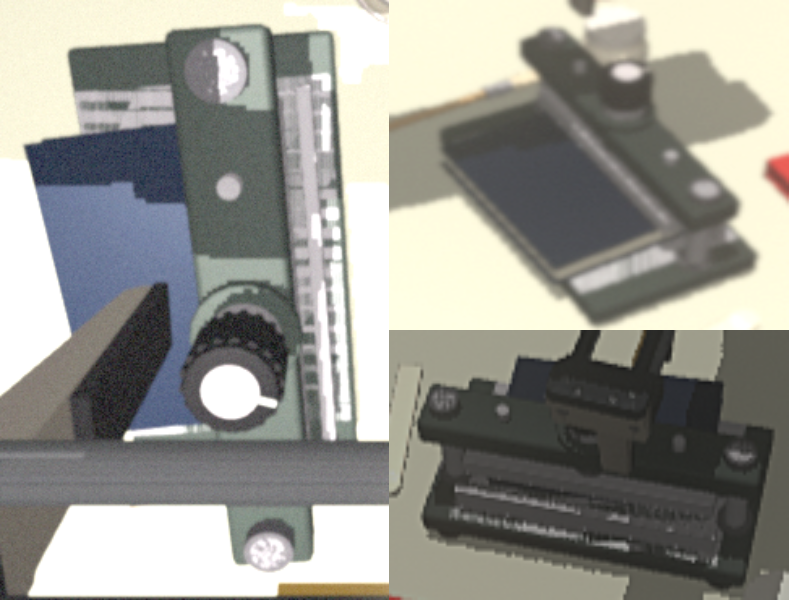

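Run:
```python
from h import *
I=info('scene');J=info('side')
for n,K,u,v,z in [('brick bottom',I,452,245,0),('brick b2',I,490,249,0),('brick topfar',I,455,178,.052),('brick top side',J,150,230,0),('brick side2',J,227,207,.026),('sc tip',I,277,199,0),('sc end',I,212,180,0),('sc tip s',J,280,350,0),('sc end s',J,286,435,0),
 ('knob side',J,345,213,.174)]: print(n,ray(K,u,v,z).round(3))
```

```text
brick bottom [0.388 0.272 0.   ]
brick b2 [0.375 0.364 0.   ]
brick topfar [0.206 0.246 0.052]
brick top side [0.186 0.269 0.   ]
brick side2 [0.392 0.245 0.026]
sc tip [ 0.363 -0.204  0.   ]
sc end [ 0.345 -0.404  0.   ]
sc tip s [ 0.36  -0.214  0.   ]
sc end s [ 0.3   -0.393  0.   ]
knob side [ 0.59  -0.048  0.174]
```

Call:
servo_tool:
  rows:
    - [[0,-36,12,0],[0,-36,12,0],[0,-36,12,0],[0,-36,12,0],[0,-36,12,0]]

```text
time: 0.57
tcp_pos: [0.443, -0.0602, 0.2141]
tool_rot: [1.209, 1.21, -1.209]
force: [-0.1, -0.4, 1.3]
gripper_width: 0.092
```

Call:
servo_tool:
  rows:
    - [[0,0,0,-0.117],[0,0,0,-0.117],[0,0,0,-0.117],[0,0,0,-0.117],[0,0,0,-0.117]]

```text
time: 0.98
tcp_pos: [0.4448, -0.06, 0.2146]
tool_rot: [0.764, 1.432, -0.764]
force: [0.8, -0.3, 0.1]
gripper_width: 0.0921
```

Call:
servo_tool:
  rows:
    - [[0,0,0,-0.117],[0,0,0,-0.117],[0,0,0,-0.117],[0,0,0,-0.117],[0,0,0,-0.117]]

```text
time: 1.4
tcp_pos: [0.4448, -0.06, 0.2144]
tool_rot: [0.31, 1.549, -0.31]
force: [-1.2, 0.8, -0.3]
gripper_width: 0.0917
```

Call:
servo_tool:
  rows:
    - [[0,0,0,-0.117],[0,0,0,-0.117],[0,0,0,-0.117],[0,0,0,-0.117],[0,0,0,0]]

```text
time: 1.82
tcp_pos: [0.4448, -0.06, 0.2144]
tool_rot: [-0.057, 1.57, 0.057]
force: [0.8, -0.4, 1.0]
gripper_width: 0.0919
```

Run:
```python
from h import *
o=env.get_obs(); print(o['tcp_pos'],o['joint_pos']); print(R.from_rotvec(o['tool_rot']).as_matrix().round(3))
cv2.imwrite('pics/w1.png',cv2.convertScaleAbs(env.camera('wrist'),alpha=1.5,beta=15))
```

```text
[ 0.44482991 -0.0599883   0.21444256] [-1.37366549e-01  7.41564084e-02  1.99265169e+00 -3.30611005e-05
  1.07513192e+00 -1.78071291e+00]
[[-0.    -0.073  0.997]
 [ 0.     0.997  0.073]
 [-1.     0.    -0.   ]]
```

View pics/w1.png

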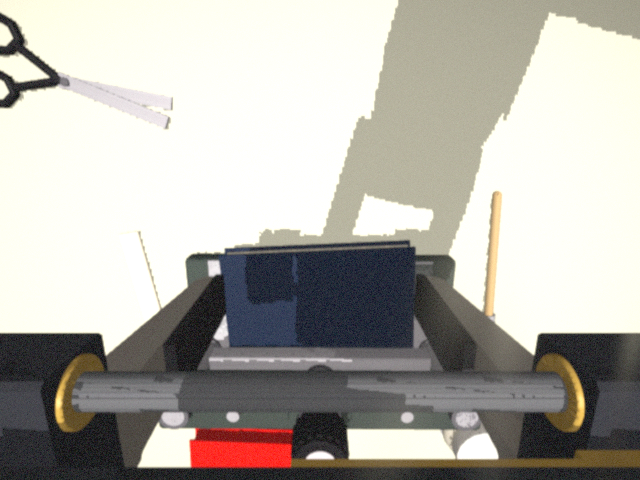

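Run:
```python
from h import *
I=info('wrist'); c,s=np.cos(.07),np.sin(.07)
for n,u,v,z in [('top L',412,248,.055),('top R',224,251,.055),('bot L',410,241,.031),('bot R',229,245,.031),('baseR',188,256,.03),('baseL',453,256,.03)]:
    p=ray(I,u,v,z); d=p[:2]-[.589,-.049]; print(n,p.round(4),np.round([c*d[0]+s*d[1],-s*d[0]+c*d[1]],4))
im=cv2.imread('pics/w1.png')[230:360,170:470]; cv2.imwrite('pics/c2.png',cv2.resize(im,None,fx=2.66,fy=2.66,interpolation=cv2.INTER_CUBIC))
```

```text
top L [0.4632 0.0256 0.055 ] [-0.1203  0.0832]
top R [ 0.4773 -0.1447  0.055 ] [-0.1181 -0.0877]
bot L [0.4631 0.0293 0.031 ] [-0.1201  0.0869]
bot R [ 0.4787 -0.1457  0.031 ] [-0.1168 -0.0887]
baseR [ 0.4929 -0.186   0.03  ] [-0.1054 -0.13  ]
baseL [0.4758 0.0737 0.03  ] [-0.1043  0.1304]
```

View pics/c2.png

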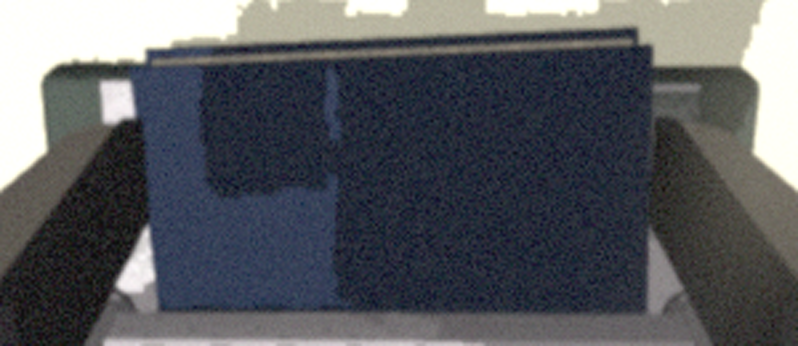

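Call:
servo_tool:
  rows:
    - [[35,0,0,0],[35,0,0,0],[35,0,0,0],[35,0,0,0],[35,0,0,0]]

```text
time: 2.28
tcp_pos: [0.4451, -0.06, 0.0383]
tool_rot: [-0.049, 1.569, 0.049]
force: [0.1, 0.2, -0.5]
gripper_width: 0.0915
```

Call:
servo_tool:
  rows:
    - [[2,0,0,0],[0,0,2,0],[0,0,2,0],[0,0,2,0],[0,0,2,0]]

```text
time: 2.7
tcp_pos: [0.4549, -0.0597, 0.0396]
tool_rot: [-0.053, 1.566, 0.052]
force: [1.2, -0.3, 0.0]
gripper_width: 0.0923
```

Call:
servo_tool:
  rows:
    - [[0,0,1.5,0],[0,0,1.5,0],[0,0,1.5,0],[0,0,1.5,0],[0,0,1.5,0]]

```text
time: 3.12
tcp_pos: [0.4606, -0.059, 0.0377]
tool_rot: [-0.053, 1.57, 0.053]
force: [-1.8, 0.0, 0.7]
gripper_width: 0.0922
```

Call:
servo_tool:
  rows:
    - [[0,0,1.5,0],[0,0,1.5,0],[0,0,1.5,0],[0,0,1.5,0],[0,0,1.5,0]]

```text
time: 3.53
tcp_pos: [0.4679, -0.0584, 0.0375]
tool_rot: [-0.053, 1.571, 0.053]
force: [-1.1, 0.3, -0.5]
gripper_width: 0.0921
```

Call:
servo_tool:
  rows:
    - [[0,0,1.2,0],[0,0,1.2,0],[0,0,1.2,0],[0,0,1.2,0],[0,0,1.2,0]]

```text
time: 3.95
tcp_pos: [0.474, -0.0581, 0.0376]
tool_rot: [-0.053, 1.57, 0.053]
force: [-0.8, 0.2, -0.7]
gripper_width: 0.0919
```

Call:
servo_tool:
  rows:
    - [[0,0,1.2,0],[0,0,1.2,0],[0,0,1.2,0],[0,0,1.2,0],[0,0,1.2,0]]

```text
time: 4.37
tcp_pos: [0.4801, -0.0577, 0.0376]
tool_rot: [-0.053, 1.57, 0.053]
force: [-1.8, 0.5, -0.9]
gripper_width: 0.092
```

Run:
```python
from h import *
o=env.get_obs(); print(o['tcp_pos'],o['force'])
im=cv2.convertScaleAbs(env.camera('wrist'),alpha=1.5,beta=15)
a=cv2.convertScaleAbs(env.camera('scene')[215:310,235:375],alpha=1.8,beta=15)
b=cv2.convertScaleAbs(env.camera('side')[185:320,265:400],alpha=1.8,beta=15)
cv2.imwrite('pics/w2.png',np.hstack([cv2.resize(im,(453,340)),cv2.resize(b,(340,340),interpolation=cv2.INTER_CUBIC)]))
cv2.imwrite('pics/s2.png',cv2.resize(a,None,fx=5.5,fy=5.5,interpolation=cv2.INTER_CUBIC))
```

```text
[ 0.48005439 -0.05765472  0.03759094] [-1.84448711  0.47432005 -0.93660422]
```

View pics/w2.png

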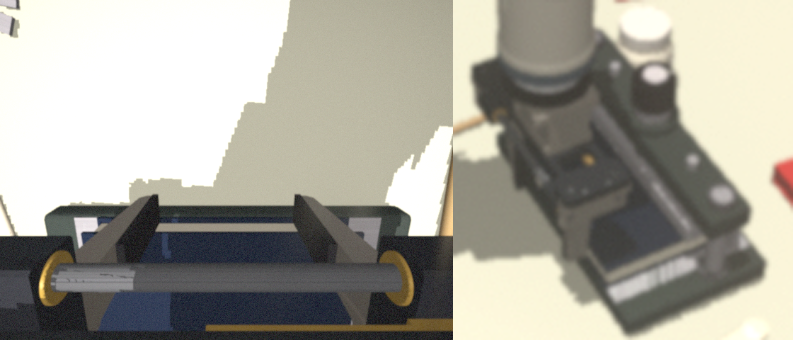

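Call:
servo_tool:
  rows:
    - [[0,0,0.8,0],[0,0,0.8,0],[0,0,0.8,0],[0,0,0.8,0],[0,0,0.8,0]]

```text
time: 4.93
tcp_pos: [0.4839, -0.0574, 0.0376]
tool_rot: [-0.053, 1.57, 0.053]
force: [-1.3, -0.2, 0.4]
gripper_width: 0.0915
```

Call:
servo_tool:
  rows:
    - [[0,0,0.3,0],[0,0,0.3,0],[0,0,0.3,0],[0,0,0.3,0],[0,0,0.3,0]]

```text
time: 5.35
tcp_pos: [0.4854, -0.0573, 0.0376]
tool_rot: [-0.053, 1.57, 0.053]
force: [-1.8, 0.2, 0.1]
gripper_width: 0.092
```

Call:
servo_tool:
  rows:
    - [[0,0,0.3,0],[0,0,0.3,0],[0,0,0.3,0],[0,0,0.3,0],[0,0,0,0]]

```text
time: 5.77
tcp_pos: [0.4867, -0.0572, 0.0376]
tool_rot: [-0.053, 1.57, 0.053]
force: [-1.1, 0.8, 0.4]
gripper_width: 0.092
```

Call:
servo_tool:
  rows:
    - [[0,0,0.3,0],[0,0,0.3,0],[0,0,0.3,0],[0,0,0.3,0],[0,0,0,0]]

```text
time: 6.18
tcp_pos: [0.4871, -0.0571, 0.0374]
tool_rot: [-0.053, 1.572, 0.053]
force: [-4.4, -0.5, 1.6]
gripper_width: 0.092
```

Call:
servo_tool:
  rows:
    - [[0,0,0.3,0],[0,0,0.3,0],[0,0,0.3,0],[0,0,0.3,0],[0,0,0,0]]

```text
time: 6.6
tcp_pos: [0.4873, -0.057, 0.0372]
tool_rot: [-0.053, 1.573, 0.053]
force: [-7.6, -1.0, 5.2]
gripper_width: 0.0917
```

Call:
servo_tool:
  rows:
    - [[0,0,0.4,0],[0,0,0.4,0],[0,0,0.3,0],[0,0,0,0],[0,0,0,0]]

```text
time: 7.02
tcp_pos: [0.4873, -0.0569, 0.037]
tool_rot: [-0.053, 1.575, 0.053]
force: [-9.7, -1.5, 5.0]
gripper_width: 0.092
```

Run:
```python
from h import *
o=env.get_obs(); print(o['tcp_pos'],o['force'],o['wrist_torque'])
```

```text
[ 0.48734511 -0.056923    0.03703071] [-9.65746376 -1.48331813  4.96190357] [-0.28687372  1.64827864 -0.05631318]
```

Call:
servo_tool:
  rows:
    - [[0,0,-1,0],[0,0,-3,0],[0,0,-8,0],[0,0,-8,0],[0,0,-8,0]]

```text
time: 7.43
tcp_pos: [0.4618, -0.0589, 0.0377]
tool_rot: [-0.053, 1.569, 0.053]
force: [-0.3, -0.3, 0.0]
gripper_width: 0.0921
```

Call:
servo_tool:
  rows:
    - [[-32,0,0,0],[-32,0,0,0],[-32,0,0,0],[-32,0,0,0],[-30,0,0,0]]

```text
time: 7.85
tcp_pos: [0.4616, -0.0589, 0.1974]
tool_rot: [-0.053, 1.569, 0.053]
force: [-0.2, 0.6, -0.9]
gripper_width: 0.092
```

Call:
servo_tool:
  rows:
    - [[0,0,0,0],[0,0,0,0]]

```text
time: 8.02
tcp_pos: [0.4629, -0.059, 0.1971]
tool_rot: [-0.053, 1.566, 0.052]
force: [-0.3, 0.4, -1.3]
gripper_width: 0.0919
```

Run:
```python
from h import *
o=env.get_obs(); print(o['tcp_pos'],o['force'],o['wrist_torque'],o['joint_pos'])
print(R.from_rotvec(o['tool_rot']).as_matrix().round(4))
M=R.from_rotvec(o['tool_rot']).as_matrix(); print('to knob',(M.T@(np.array([.589,-.049,.146])-o['tcp_pos'])*1000).round(1))
np.save('p3.npy',np.r_[o['tcp_pos'],o['tool_rot']])
cv2.imwrite('pics/w3.png',cv2.convertScaleAbs(env.camera('wrist'),alpha=1.5,beta=15))
cv2.imwrite('pics/sd3.png',cv2.convertScaleAbs(env.camera('side'),alpha=1.5,beta=15))
```

```text
[ 0.46294412 -0.05902924  0.19709027] [-0.3386396   0.41507335 -1.26001281] [ 0.14951074 -0.04120551 -0.00460024] [-1.30066550e-01  1.21833484e-01  1.98159724e+00  4.29835210e-05
  1.03390994e+00 -1.76797665e+00]
[[ 4.200e-03 -6.700e-02  9.977e-01]
 [-5.000e-04  9.977e-01  6.700e-02]
 [-1.000e+00 -8.000e-04  4.200e-03]]
to knob [ 51.6   1.6 126.2]
```

View pics/w3.png

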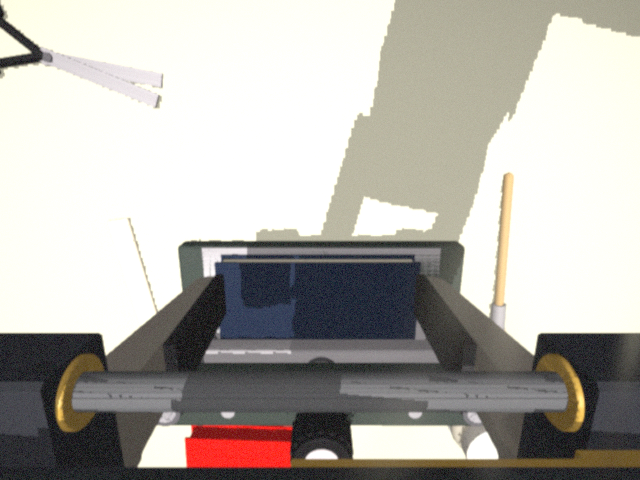

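Call:
servo_tool:
  rows:
    - [[0,0.4,32,0],[0,0.4,32,0],[0,0.4,32,0],[0,0.4,30,0],[0,0,0,0]]

```text
time: 8.53
tcp_pos: [0.5915, -0.0484, 0.1933]
tool_rot: [-0.053, 1.57, 0.053]
force: [-1.6, 0.2, 0.3]
gripper_width: 0.0917
```

Run:
```python
from h import *
o=env.get_obs()
M=R.from_rotvec(o['tool_rot']).as_matrix(); print(o['tcp_pos'],'to knob',(M.T@(np.array([.589,-.049,.146])-o['tcp_pos'])*1000).round(1))
print([round(x,1) for x in proj(info('wrist'),[.589,-.049,.174])])
cv2.imwrite('pics/w4.png',cv2.convertScaleAbs(env.camera('wrist'),alpha=1.3,beta=10))
```

```text
[ 0.59151825 -0.04837128  0.19334722] to knob [47.3 -0.5 -2.6]
[np.float64(318.5), np.float64(276.3)]
```

View pics/w4.png

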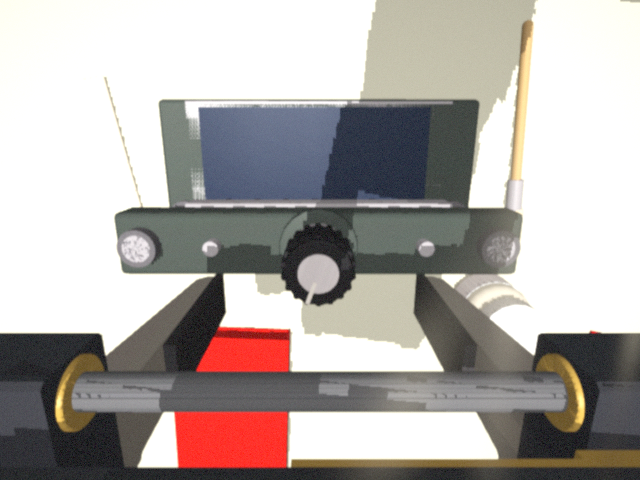

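Call:
servo_tool:
  rows:
    - [[0,-0.5,-3.5,0],[16,0,0,0],[16,0,0,0],[16,0,0,0],[0,0,0,0]]

```text
time: 9.0
tcp_pos: [0.5802, -0.0495, 0.1441]
tool_rot: [-0.052, 1.577, 0.053]
force: [-0.4, 0.4, -0.5]
gripper_width: 0.0917
```

Call:
servo_tool:
  rows:
    - [[0,0,0,0],[0,0,0,0],[0,0,0,0],[0,0,0,0],[0,0,0,0]]
  fingers: 0
  newtons: 45

```text
time: 9.42
tcp_pos: [0.5847, -0.0496, 0.1484]
tool_rot: [-0.053, 1.569, 0.053]
force: [0.3, -0.6, -0.2]
gripper_width: 0.0607
```

Call:
servo_tool:
  rows:
    - [[0,0,0,0],[0,0,0,0],[0,0,0,0]]

```text
time: 9.67
tcp_pos: [0.5844, -0.0495, 0.1477]
tool_rot: [-0.053, 1.57, 0.053]
force: [0.5, 1.2, -0.6]
gripper_width: 0.0409
```

```bash
cat > st.py <<'E'
from h import *
o=env.get_obs(); M=R.from_rotvec(o['tool_rot']).as_matrix(); print(o['time'],o['tcp_pos'].round(4),'yaw y',np.arctan2(M[1,1],M[0,1]).round(4),'F',o['force'].round(2),'T',o['wrist_torque'].round(3),'j6',o['joint_pos'][5].round(3),o['joint_torque'][5].round(3),o['gripper_width'].round(4))
E
python3 st.py
```

```text
Traceback (most recent call last):
  File "st.py", line 2, in <module>
    o=env.get_obs(); M=R.from_rotvec(o['tool_rot']).as_matrix(); print(o['time'],o['tcp_pos'].round(4),'yaw y',np.arctan2(M[1,1],M[0,1]).round(4),'F',o['force'].round(2),'T',o['wrist_torque'].round(3),'j6',o['joint_pos'][5].round(3),o['joint_torque'][5].round(3),o['gripper_width'].round(4))
                                                                                                                                                                                                                                                                       ^^^^^^^^^^^^^^^^^^^^^^^^
AttributeError: 'float' object has no attribute 'round'
```

Call:
servo_tool:
  rows:
    - [[0,0,0,0],[0,0,0,0],[2,0.2,4,0],[0,0,0,0],[0,0,0,0]]
  fingers: 0.6

```text
time: 10.08
tcp_pos: [0.5885, -0.049, 0.1454]
tool_rot: [-0.053, 1.57, 0.053]
force: [-0.1, 0.5, 0.2]
gripper_width: 0.0556
```

```bash
sed -i "s/o\['gripper_width'\].round(4)/o['gripper_width']/" st.py; python3 st.py
python3 - <<'E'
from h import *
I=info('wrist'); print([np.round(proj(I,[x,-.049,.174]),1) for x in(.585,.589)])
cv2.imwrite('pics/w5.png',cv2.convertScaleAbs(env.camera('wrist'),alpha=1.3,beta=10)[100:400,120:520].repeat(2,0).repeat(2,1))
E
```

```text
10.0833 [ 0.5885 -0.049   0.1454] yaw y 1.6381 F [-0.12  0.54  0.21] T [ 0.067 -0.095  0.031] j6 -1.724 0.007 0.05555038825990374
[array([320. , 316.4]), array([319.3, 325.2])]
```

View pics/w5.png

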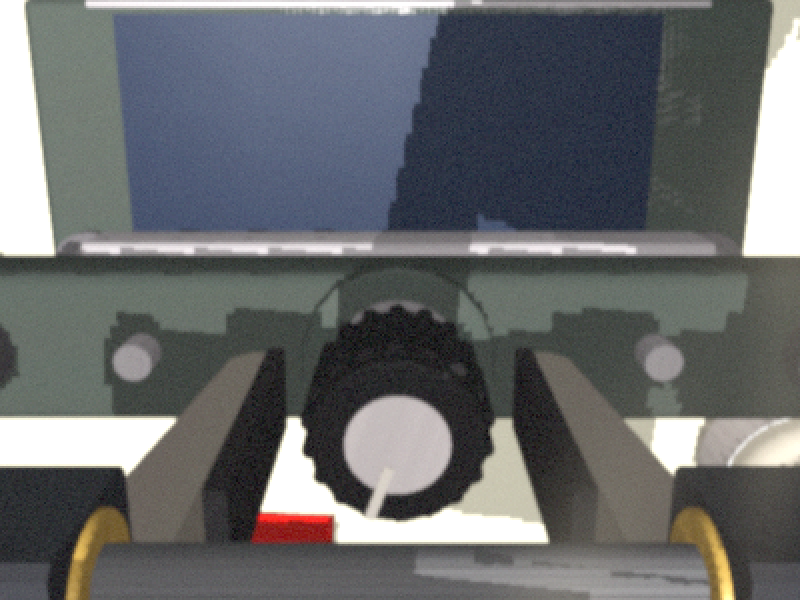

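Call:
servo_tool:
  rows:
    - [[0,0.2,-0.5,0],[0,0,0,0],[0,0,0,0],[0,0,0,0],[0,0,0,0]]
  fingers: 0
  newtons: 50

```text
time: 10.55
tcp_pos: [0.5878, -0.0493, 0.1457]
tool_rot: [-0.053, 1.57, 0.052]
force: [-0.3, -4.2, 0.9]
gripper_width: 0.0372
```

```bash
python3 st.py
```

```text
10.55 [ 0.5878 -0.0493  0.1457] yaw y 1.6381 F [-0.3  -4.21  0.95] T [-0.482  0.052  0.006] j6 -1.724 0.012 0.03720852744772361
```

Call:
servo_tool:
  rows:
    - [[0,0,0,0.05],[0,0,0,0.1],[0,0,0,0.1],[0,0,0,0.1],[0,0,0,0.1]]

```text
time: 10.97
tcp_pos: [0.5878, -0.0489, 0.1457]
tool_rot: [0.304, 1.549, -0.304]
force: [-0.5, -1.4, 0.2]
gripper_width: 0.0372
```

```bash
python3 st.py
```

```text
10.9667 [ 0.5878 -0.0489  0.1457] yaw y 1.1834 F [-0.48 -1.36  0.24] T [-0.131 -0.09   0.243] j6 -1.269 -1.746 0.03723986430735279
```

Call:
servo_tool:
  rows:
    - [[0,0,0,0.1],[0,0,0,0.1],[0,0,0,0.1],[0,0,0,0.1],[0,0,0,0.1]]

```text
time: 11.38
tcp_pos: [0.5882, -0.0486, 0.1457]
tool_rot: [0.693, 1.457, -0.692]
force: [1.1, 0.2, -1.0]
gripper_width: 0.0371
```

```bash
python3 st.py
```

```text
11.3833 [ 0.5882 -0.0486  0.1457] yaw y 0.6833 F [ 1.11  0.22 -0.96] T [ 0.159 -0.346  0.22 ] j6 -0.769 -1.741 0.037069655892511585
```

Call:
servo_tool:
  rows:
    - [[0,0,0,0.1],[0,0,0,0.1],[0,0,0,0.1],[0,0,0,0.1]]

```text
time: 11.72
tcp_pos: [0.5885, -0.0485, 0.1457]
tool_rot: [0.999, 1.329, -0.997]
force: [2.3, 1.0, -1.5]
gripper_width: 0.0371
```

```bash
python3 st.py
```

```text
11.7167 [ 0.5885 -0.0485  0.1457] yaw y 0.2833 F [ 2.25  0.97 -1.5 ] T [ 0.114 -0.515  0.236] j6 -0.369 -1.741 0.03707408237300021
```

Call:
servo_tool:
  rows:
    - [[0,0,0,0.08],[0,0,0,0.08],[0,0,0,0.08],[0,0,0,0.08]]

```text
time: 12.05
tcp_pos: [0.5888, -0.0485, 0.1457]
tool_rot: [1.237, 1.191, -1.234]
force: [3.0, -0.1, -3.0]
gripper_width: 0.0373
```

```bash
python3 st.py
```

```text
12.05 [ 0.5888 -0.0485  0.1457] yaw y -0.0357 F [ 2.97 -0.12 -2.97] T [ 0.092 -0.71   0.171] j6 -0.05 -1.344 0.03726916347175048
```

Call:
servo_tool:
  rows:
    - [[0,0,0,0.08],[0,0,0,0.08],[0,0,0,0.08],[0,0,0,0.08]]

```text
time: 12.38
tcp_pos: [0.589, -0.0486, 0.1457]
tool_rot: [1.468, 1.018, -1.464]
force: [4.4, 0.4, -3.7]
gripper_width: 0.0367
```

```bash
python3 st.py
```

```text
12.3833 [ 0.589  -0.0486  0.1457] yaw y -0.3556 F [ 4.44  0.43 -3.71] T [-0.023 -0.796  0.211] j6 0.27 -1.343 0.036726028631451454
```

Call:
servo_tool:
  rows:
    - [[0,0,0,0.08],[0,0,0,0.08],[0,0,0,0.08],[0,0,0,0.08]]

```text
time: 12.72
tcp_pos: [0.5892, -0.0488, 0.1457]
tool_rot: [1.689, 0.809, -1.684]
force: [4.3, 0.5, -3.0]
gripper_width: 0.037
```

```bash
python3 st.py
```

```text
12.7167 [ 0.5892 -0.0488  0.1457] yaw y -0.6756 F [ 4.29  0.53 -3.01] T [-0.151 -0.928  0.216] j6 0.59 -1.343 0.036959366210667706
```

Call:
servo_tool:
  rows:
    - [[0,0,0,0.08],[0,0,0,0.08],[0,0,0,0.08],[0,0,0,0.08]]

```text
time: 13.05
tcp_pos: [0.5894, -0.049, 0.1458]
tool_rot: [1.897, 0.559, -1.891]
force: [4.4, -1.6, -4.5]
gripper_width: 0.037
```

```bash
python3 st.py
```

```text
13.05 [ 0.5894 -0.049   0.1458] yaw y -0.9955 F [ 4.44 -1.63 -4.49] T [-0.411 -0.984  0.16 ] j6 0.91 -1.343 0.03699985007240612
```

Call:
servo_tool:
  rows:
    - [[0,0,0,0.08],[0,0,0,0.08],[0,0,0,0.08],[0,0,0,0.08]]

```text
time: 13.38
tcp_pos: [0.5894, -0.0493, 0.1457]
tool_rot: [2.088, 0.266, -2.081]
force: [6.3, -2.2, -4.1]
gripper_width: 0.0369
```

```bash
python3 st.py
python3 - <<'E'
from h import *
I=info('wrist');print(np.round(proj(I,[.588,-.049,.174]),1))
cv2.imwrite('pics/w6.png',cv2.convertScaleAbs(env.camera('wrist'),alpha=1.5,beta=10)[130:430,120:520].repeat(2,0).repeat(2,1))
E
```

```text
13.3833 [ 0.5894 -0.0493  0.1457] yaw y -1.3154 F [ 6.28 -2.18 -4.1 ] T [-0.599 -0.98   0.247] j6 1.23 -1.344 0.03688082118686273
[318.4 321. ]
```

View pics/w6.png

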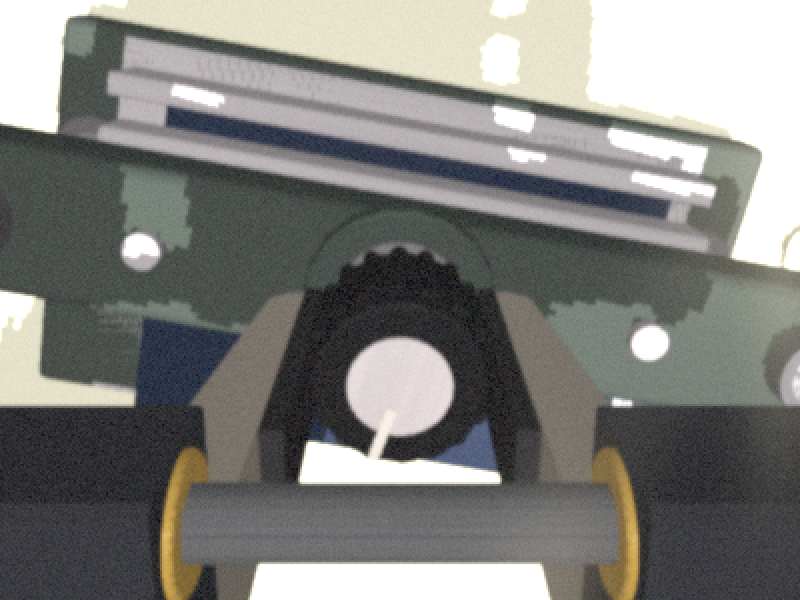

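Call:
servo_tool:
  rows:
    - [[0,0,0,0.06],[0,0,0,0.06],[0,0,0,0.06],[0,0,0,0.06]]

```text
time: 13.77
tcp_pos: [0.5894, -0.0494, 0.1458]
tool_rot: [2.216, 0.017, -2.209]
force: [4.5, -4.1, -5.2]
gripper_width: 0.0374
```

```bash
python3 st.py
```

```text
13.7667 [ 0.5894 -0.0494  0.1458] yaw y -1.5541 F [ 4.54 -4.14 -5.18] T [-0.756 -0.908  0.378] j6 1.469 -0.779 0.03737063071080942
```

Call:
servo_tool:
  rows:
    - [[0,0,0,0.05],[0,0,0,0.05],[0,0,0,0.05]]

```text
time: 14.02
tcp_pos: [0.5894, -0.0495, 0.1458]
tool_rot: [-2.157, 0.144, 2.15]
force: [5.4, -4.7, -4.6]
gripper_width: 0.0373
```

```bash
python3 st.py
```

```text
14.0167 [ 0.5894 -0.0495  0.1458] yaw y -1.7035 F [ 5.44 -4.69 -4.61] T [-0.884 -0.867  0.382] j6 1.618 -0.582 0.03730614606157683
```

Call:
servo_tool:
  rows:
    - [[0,0,0,0.05],[0,0,0,0.05],[0,0,0,0]]

```text
time: 14.27
tcp_pos: [0.5894, -0.0496, 0.1457]
tool_rot: [-2.102, 0.247, 2.095]
force: [5.5, -4.4, -4.7]
gripper_width: 0.037
```

```bash
python3 st.py
```

```text
14.2667 [ 0.5894 -0.0496  0.1457] yaw y -1.8044 F [ 5.53 -4.43 -4.72] T [-0.82  -0.878  0.17 ] j6 1.719 1.038 0.0370474764121871
```

Call:
servo_tool:
  rows:
    - [[0,0,0,0],[0,0,0,0],[0,0,0,0],[0,0,0,0],[0,0,0,0]]
  fingers: 0.8

```text
time: 14.68
tcp_pos: [0.5876, -0.0487, 0.1456]
tool_rot: [-2.099, 0.243, 2.099]
force: [-0.8, -0.2, 0.7]
gripper_width: 0.068
```

Call:
servo_tool:
  rows:
    - [[-10,0,0,0],[-20,0,0,0],[-25,0,0,0],[0,0,0,0],[0,0,0,0]]

```text
time: 15.1
tcp_pos: [0.5889, -0.0489, 0.2027]
tool_rot: [-2.103, 0.244, 2.095]
force: [0.1, -0.7, -0.1]
gripper_width: 0.0733
```

```bash
python3 st.py
python3 - <<'E'
from h import *
I=info('wrist');k=proj(I,[.588,-.049,.174]);print(np.round(k,1))
a=env.camera('wrist'); cv2.imwrite('pics/w7r.png',a)
b=env.camera('side'); cv2.imwrite('pics/sd7.png',b); 
u,v=int(k[0]),int(k[1]); u0,v0=max(u-100,0),max(v-110,0); print(u0,v0)
K=info('side');s=proj(K,[.588,-.049,.15]);x,y=int(s[0]),int(s[1])
A=cv2.resize(cv2.convertScaleAbs(a[v0:v0+150,u0:u0+200],alpha=1.8,beta=20),(800,600),interpolation=cv2.INTER_CUBIC)
cv2.imwrite('pics/w7.png',A)
E
```

```text
15.1 [ 0.5889 -0.0489  0.2027] yaw y -1.802 F [ 0.08 -0.71 -0.05] T [0.023 0.067 0.018] j6 1.716 -0.0 0.07333250241197704
[319.2 272. ]
219 162
```

View pics/w7.png

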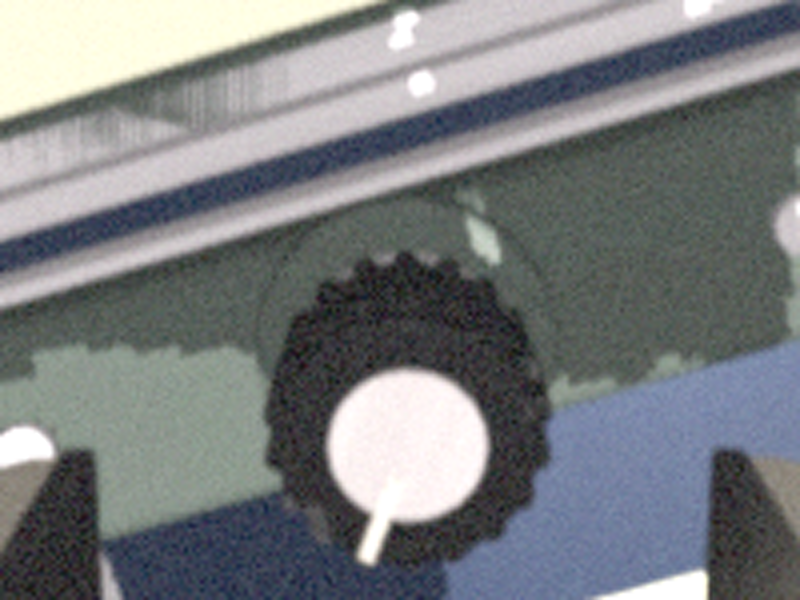

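Call:
servo_tool:
  rows:
    - [[-10,0,0,-0.12],[0,0,0,-0.12],[0,0,0,-0.12],[0,0,0,-0.12],[0,0,0,-0.12]]
  fingers: 1

```text
time: 15.62
tcp_pos: [0.587, -0.0488, 0.2094]
tool_rot: [2.015, 0.383, -2.019]
force: [0.1, -0.0, -0.1]
gripper_width: 0.0921
```

Call:
servo_tool:
  rows:
    - [[0,0,0,-0.12],[0,0,0,-0.12],[0,0,0,-0.12],[0,0,0,-0.12],[0,0,0,-0.12]]

```text
time: 16.03
tcp_pos: [0.587, -0.0488, 0.2094]
tool_rot: [1.632, 0.867, -1.635]
force: [-0.1, 0.5, -0.2]
gripper_width: 0.0919
```

Call:
servo_tool:
  rows:
    - [[0,0,0,-0.12],[0,0,0,-0.12],[0,0,0,-0.12],[0,0,0,-0.12],[0,0,0,-0.12]]

```text
time: 16.45
tcp_pos: [0.587, -0.0488, 0.2094]
tool_rot: [1.205, 1.213, -1.208]
force: [-0.2, -0.2, 0.5]
gripper_width: 0.0918
```

Call:
servo_tool:
  rows:
    - [[0,0,0,-0.12],[0,0,0,-0.12],[0,0,0,-0.12],[0,0,0,-0.12],[0,0,0,-0.12]]

```text
time: 16.87
tcp_pos: [0.587, -0.0488, 0.2093]
tool_rot: [0.753, 1.438, -0.755]
force: [-0.2, 0.4, -0.2]
gripper_width: 0.0919
```

Call:
servo_tool:
  rows:
    - [[0,0,0,-0.12],[0,0,0,-0.12],[0,0,0,0],[0,0,-28,0],[0,0,-29,0]]

```text
time: 17.28
tcp_pos: [0.545, -0.011, 0.2095]
tool_rot: [0.578, 1.494, -0.578]
force: [0.7, -0.3, 0.5]
gripper_width: 0.0917
```

Call:
servo_tool:
  rows:
    - [[0,0,0,0],[0,0,0,0],[0,0,0,0]]

```text
time: 17.53
tcp_pos: [0.5457, -0.0109, 0.2105]
tool_rot: [0.575, 1.493, -0.575]
force: [0.4, 0.4, 0.3]
gripper_width: 0.0922
```

```bash
python3 st.py
cat > col.py <<'E'
from h import *
I=info('wrist'); a=env.camera('wrist'); cv2.imwrite('pics/w8.png',a); g=a.astype(np.float32).mean(2)
c=np.array([.588,-.049]); print(np.round(proj(I,[*c,.174]),1),np.round(proj(I,[*c+0.017*np.array([np.cos(2.47),np.sin(2.47)]),.131]),1))
th=np.arange(1.2,3.9,.1)
def prof(r,z): 
    P=np.array([proj(I,[c[0]+r*np.cos(t),c[1]+r*np.sin(t),z]) for t in th],np.float32); return cv2.remap(g,P[:,:1],P[:,1:],1).ravel().astype(int)
print('th    ',*(f'{t:3.1f}' for t in th))
for r,z in [(.0135,.174),(.0155,.174),(.0175,.174),(.017,.135),(.017,.133),(.017,.131),(.017,.129)]: print(r,z,*(f'{x:3d}' for x in prof(r,z)))
E
python3 col.py
```

```text
17.5333 [ 0.5457 -0.0109  0.2105] yaw y 0.8362 F [0.44 0.42 0.35] T [ 0.028 -0.035 -0.015] j6 -0.859 0.068 0.09218234208195009
[320.8 356. ] [319.1 301.2]
th     1.2 1.3 1.4 1.5 1.6 1.7 1.8 1.9 2.0 2.1 2.2 2.3 2.4 2.5 2.6 2.7 2.8 2.9 3.0 3.1 3.2 3.3 3.4 3.5 3.6 3.7 3.8
0.0135 0.174  13  13  18  14  12  12  14  16  19  22  30  30  29  75 192 159  40  30  30  30  34  27  33  30  28  33  30
0.0155 0.174  15  11   9  21  12   6  17  13  18  17  25  26  30  70 196 137  35  34  34  29  32  32  34  35  34  31  30
0.0175 0.174   6  14   8  16  16  16  16   9  22  18  21  16  26  53 164  96  39  37  34  37  36  32  32  32  35  25  28
0.017 0.135  15  15  21  49  51  39  36  61  61  57  45  54  64  64  47  46  44  27  37  23  30  42  25   5  15  15  18
0.017 0.133  11  17  35  54  55  45  52  63  62  59  61  62  65  68  60  61  52  29  57  40  37  51  43  17  11  12  10
0.017 0.131  15  22  46  52  49  49  57  59  59  63  62  61  65  67  66  66  55  32  65  61  49  56  57  30   9  21  17
0.017 0.129  22  37  43  47  46  46  49  49  53  52  56  53  57  60  66  61  51  32  65  70  58  58  63  50  20  13  15
```

```bash
python3 -c "
from rig import env
print(env.close_job())"
```

```text
the job is handed in; nothing more can be done
None
```

I slid the book home against the fence, turned the knob until the clutch slipped, let go, and handed the job in at about 17.5 s; the hand-in gives no verdict.

- **Book:** I pushed it with both open fingers until it stopped at the fence, at about 10 N on the fingers. The front view afterwards showed its fore edge parallel to the press. A view from behind, taken during turning, showed the spine even along the fence.
- **Knob:** I turned it clockwise about 3.44 rad in a single grip. The torque rose from about 0.22 N m to about 0.38 N m and stayed there for the next 0.15 rad, then I turned another 0.1 rad and let go.
- **Slip:** After letting go, brightness readings from the wrist image put the knob line at about 2.62 rad and a dark line on the collar, which I took as its index, at about 2.9 rad. That is about 0.28 rad of slip, inside the 0.05 to 0.8 limit and in the right direction. The turn angles give 0.2 to 0.5 rad, which agrees.
- **Not checked:** I could not measure the nip force; I inferred it from the torque reaching the clutch's level. I did not re-measure the book against the fence after the nip.
- **Off plan:** My first closing on the knob was 3 to 4 mm off centre, so I opened and re-centred before turning. All 12 pictures were used by then, so the final slip check was by numbers only.

The gripper was clear of everything at hand-in. No move came near the bystanders, though I did not re-measure their positions.

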